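# Seal the pressure vessel with its ratchet handle

## Task

Close the small pressure vessel on the bench: flip the direction lever on its ratchet fully over to the other side (it is set to loosen), then swing the ratchet handle back and forth by its knob until the closing screw has been turned clockwise all the way home, its pointer against the shorter stop post at the back of the lid. Turn the screw only with the handle, never by pushing the pointer, leave the things around the vessel where they are, and let go at the end.

Things in the scene. Friction and masses are not known exactly. Their poses are not given: they have to be found in the camera images.
- vessel: Fixed metal pressure vessel: round pot, 124 mm steel lid (top 70 mm up), 150 x 150 x 12 mm grey base plate. Origin: centre of the plate's underside, on the vertical axis about which screw and ratchet handle turn. z up; its -x axis, toward the robot, is the handle's middle direction. Two posts on the lid limit the handle to 0.65 rad either side of it.
- handle_knob (a point): Upright black knob at the free end of the ratchet handle, 21 mm wide, 98 to 146 mm above the bench, free to spin. This point: on its axis, 125 mm up, 150 mm from the screw's axis. The bar under it is 18 mm wide, top 98 mm up. Carry the knob round the vessel's axis: about 1.5 N when it free-wheels, 4 to 5 N when it turns the screw. It stays where it is left.
- lever_tab (a point): Upright steel pin, 10 mm wide, top 134 mm up, at the end of the small direction lever on the ratchet head; all round it is below 108 mm. This point: on its axis, 120 mm up. The lever's vertical pivot is 43 mm from the screw's axis toward the knob; the lever is 32 mm long, points toward the knob, swings 0.45 rad either side of the handle's middle line, moves with about 2 N and stays.
- direction_lever (a joint): Angle of the direction lever relative to the handle, 0 to 0.9 rad, growing clockwise from above. 0 (start): pin on the right of the handle seen from the robot; the ratchet drives the screw anticlockwise (loosens). 0.9: pin fully over on the left; it drives the screw clockwise (tightens).
- closing_screw (a joint): Angle of the vertical closing screw, growing clockwise from above: 0 open, 2.1 rad home at its stop post; starts at 0 to 0.5. With the lever at 0.9 a clockwise swing of the handle takes the screw along, the swing back free-wheels. 14 teeth: up to 0.5 rad is lost at the start of each clockwise swing, so two to four swings are needed. It stays where it is left.
- pointer: The closing screw with its pointer: a flat steel arm just over the lid on the vessel's far side, 10 mm wide, reaching 60 mm from the axis, with an upright tip 102 mm above the bench; it turns with the screw and shows its angle. Origin on the screw's axis at bench height. Not to be pushed.
- beaker_100: Bystander: small glass beaker, 55 mm in diameter, 71 mm tall, to the left of the vessel. Origin: centre of its underside.
- septa_tin: Bystander: flat round tin with a lid, 64 mm in diameter, 28 mm tall, to the left and near. Origin: centre of its underside.
- lab_timer: Bystander: wedge-shaped desk timer with a dial, 63 x 68 x 57 mm, to the right of the vessel. Origin: centre of its underside.

How it is judged:
On the way, in this order (a step that is already met when the one before it is completed fails the run):
1. the direction lever is flipped over to tighten (value of joint direction_lever above 0.72 rad), for 0.2 s.
2. the ratchet has turned the closing screw more than half way (value of joint closing_screw above 1.15 rad), for 0.1 s.
At the end, for the whole second after the job is handed in: The closing screw is home (within 0.18 rad, 10 degrees, of its stop) and at rest, and the direction lever is still over on its tightening side (within 0.18 rad of that end) (value of joint closing_screw above 1.92 rad and value of joint direction_lever above 0.72 rad and velocity of joint closing_screw below 0.05 rad/s); the robot touches nothing.
It fails at once if the pointer is pushed (more than 2 N) instead of turning the screw with the handle (contact force between the arm and pointer above 2 N).
It fails at once if the pointer is pushed by the fingers (contact force between the fingers and pointer above 2 N).
It fails at once if the beaker is pushed more than 30 mm away or tipped over (distance of beaker_100 from where it was at the start of the episode above 0.03 m or angle between beaker_100's own z axis and vertical above 0.5 rad).
It fails at once if the tin is pushed more than 30 mm away or tipped over (distance of septa_tin from where it was at the start of the episode above 0.03 m or angle between septa_tin's own z axis and vertical above 0.5 rad).
It fails at once if the timer is pushed more than 30 mm away or tipped over (distance of lab_timer from where it was at the start of the episode above 0.03 m or angle between lab_timer's own z axis and vertical above 0.5 rad).
It also fails if it takes over 67 s, if anything falls off the work surface, if the arm or the gripper's body presses on something with over 40 N, if the wrist force passes 120 N, or if a joint passes its speed limit or range.

## Robot

A 6-joint arm with a two-finger parallel gripper is mounted at the origin on a cart in front of the work surface, level with it; the furniture and walls round the work are solid. World frame = base frame: x ahead of the robot, y to its left, z up, the work surface at z = 0. Lengths are in m, angles in rad, forces in N, time in s.
With the tool pointing down it reaches from about 0.35 to 0.925 m from the base axis. Payload 6.4 kg.
Tool frame: the origin (TCP) lies at the very end of the fingers, on their centre line; the grasp point (between the pads) lies env.grip_depth behind it (env.grip_depth is the distance from the TCP to the grasp point, in m); x points along the fingers, y is the direction in which the jaws open and shut, and the axes are right-handed (so a half turn about x gives the same grasp; the last joint's range is limited). The gripper opens to 94 mm and grips with 3 to 60 N. Pads are 16 mm wide; open, the fingers measure 119 mm over their backs; the gripper's body (75 mm by 177 mm) begins 78 mm behind the grasp point.
Start: joints at [1.161, 0.245, 1.558, -0, 1.339, -0.174], TCP at [0.152, 0.632, 0.205] pointing down, gripper open.
Joint ranges: [-3.13, 3.13], [-1.02, 2.26], [0.13, 2.54], [-0.95, 4.09], [0.21, 2.88], [-2.74, 2.74]. Speed limits (rad/s): [2.57, 2.57, 3.14, 3.14, 3.14, 3.14].

## Interface

Orientations are given as a unit quaternion [w, x, y, z].
In Python, from rig import telemetry, eyes, job, env gives the robot as it stands.
- The arm moves only by the tool drive_tool, never from a script. Its argument "motion" is a list that holds one entry, the list of rows, each a list of 7 numbers: the shift along the tool's x, y, z in cm, then the turn, a rotation vector about the tool's x, y, z in degrees, then the closure, from 0 (fully open) to 1 (shut). In form: [[[dx, dy, dz, wx, wy, wz, fingers], ...]]. A call has exactly 8 rows; each row is the pose to reach, as a shift and turn from the pose commanded when the call began, along the tool's axes at that moment; what a row does not reach only later rows make up. A row lasts 1/10 s, in which the tool goes at most 50 mm and 8.59 degrees, less where a joint would pass 70% of its speed; a pose out of reach is approached as far as the arm can. A call with a gripper value outside its range is refused whole. The fingers move at their own pace and stop on an object; "grip_force" is the grip in N (left out, the last holds). Time passes only in rows, so rows that repeat a pose let the fingers close, or fill a call up. It gives the time, the measured TCP pose, the force and the opening at its end, in the units of the state.
- telemetry.get_obs(): the state, without advancing time (a new reading comes with each control period).
- eyes.get_image(name): name is "scene" or "top" or "wrist"; returns a dict with "frame" (400x640x3 uint8, blue, green, red), "fx", "fy", "cx", "cy" (pixels), "world_from_camera" (4x4, takes a point from camera to world coordinates); the wrist camera has in their place "mount" (4x4, takes a point from camera to tool coordinates, whose origin is the TCP and whose axes are the tool frame's). Camera axes: x right, y down, z forward; pixel columns grow to the right and rows downward; lengths in m; the calibration is good to about 2 mm. A picture is of the moment at which its call begins: read the wrist's pose just before it. There is no depth.
- job.hand_in(): hands the job in, once; it reports no verdict.
The state is a dict: "time": time; "q": joint angles; "qd": joint speeds; "joint_torque": joint torques, N m; "ee_pos": TCP position; "eef_rot": TCP orientation; "contact_force": force on the tool from outside, world axes, zero at the start; "wrist_torque": the same for the moment, N m; "width": finger opening in m.
Only numpy, scipy, OpenCV 4.12 (cv2) and the standard library are available. Lean on these libraries where they do the work, as an engineer would, in place of code of your own. Each camera call takes 0.05 s, during which the arm holds its last target. There are 200 camera calls.

## Working session

There is one attempt and no reset: what is moved stays moved. The work goes in short steps, Python scripts to look and compute and a tool call to move; the robot and the scene stay as the last step left them, time stands still between calls to the robot, and variables do not carry over. Pictures are saved under pics/ and viewed, about 8 in all and at most 12, crops included, and the job is handed in when it is done.

Besides the shell and the picture viewer there is one more tool, called after "Request:" as a command line: name --argument value ..., lists and objects as JSON in quotes. drive_tool: Moves the arm, as the interface text tells. Its arguments: {"type":"object","properties":{"motion":{"type":"array"},"grip_force":{"type":"number"}},"required":["motion"]}

```bash
mkdir -p pics; cat > h.py <<'E'
import sys; sys.path.insert(0,'.')
import numpy as np, cv2
from rig import telemetry, eyes, job, env
from scipy.spatial.transform import Rotation as R
def pose():
    o=telemetry.get_obs(); q=o['eef_rot']; return np.array(o['ee_pos']), R.from_quat([q[1],q[2],q[3],q[0]]).as_matrix(), o
def cam(n):
    p,r,o=pose(); d=eyes.get_image(n)
    if n=='wrist':
        T=np.eye(4);T[:3,:3]=r;T[:3,3]=p; T=T@np.array(d['mount'])
    else: T=np.array(d['world_from_camera'])
    return d['frame'],d,T
def ray(d,T,u,v,z):
    k=T[:3,:3]@np.array([(u-d['cx'])/d['fx'],(v-d['cy'])/d['fy'],1]); c=T[:3,3]
    return c+k*(z-c[2])/k[2]
def proj(d,T,P):
    c=T[:3,:3].T@(np.array(P)-T[:3,3]); return d['fx']*c[0]/c[2]+d['cx'],d['fy']*c[1]/c[2]+d['cy']
E
python3 - <<'E'
from h import *
for n in ('top','scene'):
    f,d,T=cam(n); cv2.imwrite(f'pics/{n}0.png',f); print(n,T.round(3).tolist(),d['fx'],d['cx'],d['cy'])
p,r,o=pose(); print(p,r.round(3),o['time'],env.grip_depth,o['contact_force'])
E
```

```text
top [[-0.013, -0.999, 0.052, 0.506], [-1.0, 0.013, 0.004, 0.032], [-0.004, -0.052, -0.999, 1.16], [0.0, 0.0, 0.0, 1.0]] 433.1274474903432 312.8744505954645 201.72355262538966
scene [[0.715, -0.493, 0.495, 0.13], [-0.699, -0.509, 0.503, -0.399], [0.004, -0.705, -0.709, 0.72], [0.0, 0.0, 0.0, 1.0]] 374.56834191805666 318.6650742972742 201.5614837054131
[0.15161624 0.63152134 0.20444587] [[-0.001  0.234  0.972]
 [-0.002  0.972 -0.234]
 [-1.    -0.002 -0.   ]] 0.1 0.0188 [-0.39533295  0.57319597 -0.51541095]
```

View pics/top0.png

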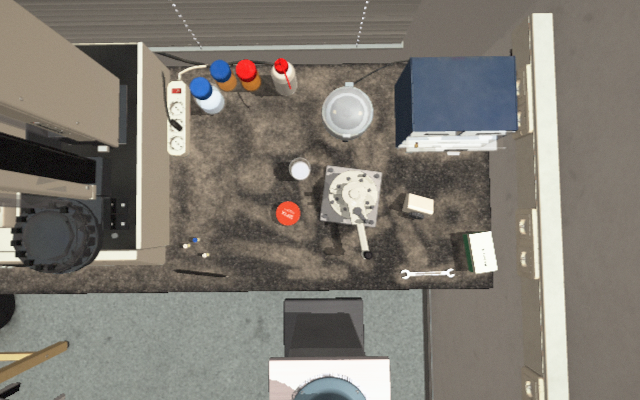

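View pics/scene0.png

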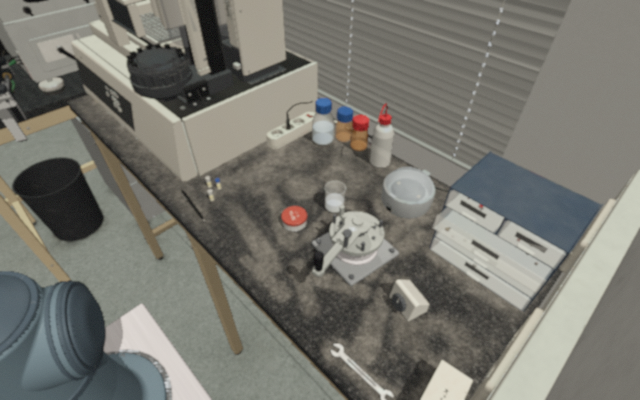

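The top view shows the plate around (351,196), knob (367,255), timer (418,205), tin (288,213) and beaker (300,170). I'll zoom in and measure the plate.

```bash
python3 - <<'E'
from h import *
f,d,T=cam('top')
c=f[155:270,305:440]; cv2.imwrite('pics/top1.png',cv2.resize(c,None,fx=5,fy=5,interpolation=cv2.INTER_CUBIC))
print('plate z.012',ray(d,T,351,196.5,.012),'knob',ray(d,T,367.5,255,.146))
for n,u,v,z in(('timer',418,205,.05),('tin',288,213,.028),('beaker',300,170,.071)): print(n,ray(d,T,u,v,z).round(3))
E
```

```text
plate z.012 [ 0.57888768 -0.06535651  0.012     ] knob [ 0.43346517 -0.09003999  0.146     ]
timer [ 0.552 -0.233  0.05 ]
tin [0.537 0.101 0.028]
beaker [0.644 0.067 0.071]
```

View pics/top1.png

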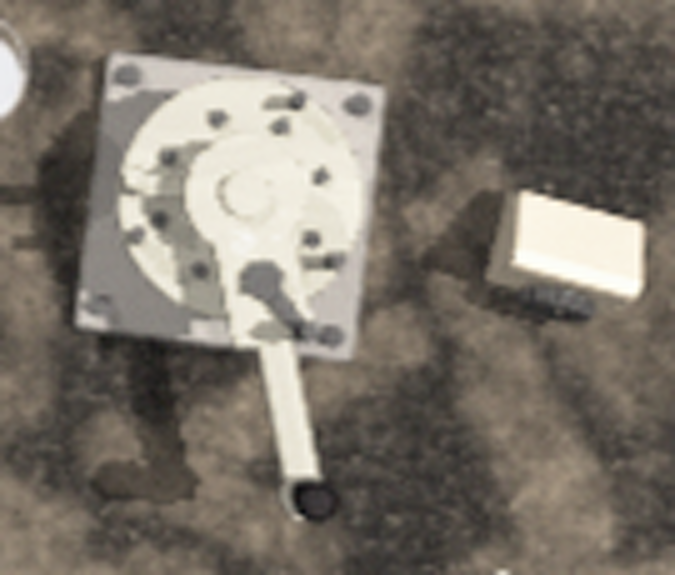

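Request:
drive_tool --motion '[[[-2, -4, 3, 0, 0, 0, 1], [-4, -8, 6, -2, 0, 0, 1], [-6, -12, 9, -4, 0, 0, 1], [-8, -16, 12.5, -6, 0, 0, 1], [-9.5, -20, 15.5, -8, 0, 0, 1], [-9.5, -24, 18.5, -10, 0, 0, 1], [-9.5, -28, 21.5, -12, 0, 0, 1], [-9.5, -32, 25, -13.5, 0, 0, 1]]]' --grip_force 10

```text
time: 0.95
ee_pos: [0.3101, 0.2812, 0.3006]
eef_rot: [0.707, -0.001, 0.707, 0.001]
contact_force: [1.1, 0.8, -0.3]
width: 0.0334
```

```bash
python3 - <<'E'
from h import *
p,r,o=pose(); print(p,r.round(3),o['width'])
print('tool shift cm to hover',(r.T@(np.array([.50,-.125,.30])-p)*100).round(1))
print(np.array(eyes.get_image('wrist')['mount']).round(3))
E
```

```text
[0.31011555 0.28118061 0.30056003] [[ 0.001 -0.002  1.   ]
 [ 0.     1.     0.002]
 [-1.     0.     0.001]] 0.033419935527382254
tool shift cm to hover [  0.1 -40.7  18.9]
[[ 0.    -0.239  0.971 -0.179]
 [ 1.     0.     0.     0.001]
 [-0.     0.971  0.239 -0.068]
 [ 0.     0.     0.     1.   ]]
```

Request:
drive_tool --motion '[[[0, -5, 2, 0, 0, 0, 1], [0, -10, 4.5, 0, 0, 0, 1], [0, -14.5, 7, 0, 0, 0, 1], [0, -19, 9, 0, 0, 0, 1], [0, -23.5, 11, 0, 0, 0, 1], [0, -28, 13, 0, 0, 0, 1], [0, -32.5, 15.5, 0, 0, 0, 1], [0, -36.5, 17, 0, 0, 0, 1]]]'

```text
time: 1.8
ee_pos: [0.4793, -0.0814, 0.3001]
eef_rot: [0.707, 0.0, 0.707, -0.0]
contact_force: [0.8, 0.8, 0.1]
width: 0.0003
```

Request:
drive_tool --motion '[[[0, -2.2, 1, 0, 0, 0, 1], [0, -2.2, 1, 0, 0, 0, 1], [0, -2.2, 1, 0, 0, 0, 1], [0, -2.2, 1, 0, 0, 0, 1], [0, -2.2, 1, 0, 0, 0, 1], [0, -2.2, 1, 0, 0, 0, 1], [0, -2.2, 1, 0, 0, 0, 1], [0, -2.2, 1, 0, 0, 0, 1]]]'

```text
time: 2.6
ee_pos: [0.4888, -0.101, 0.3004]
eef_rot: [0.707, -0.0, 0.707, 0.0]
contact_force: [-0.8, -0.7, -0.6]
width: 0.0003
```

```bash
python3 - <<'E'
from h import *
f,d,T=cam('wrist'); cv2.imwrite('pics/w0.png',f); np.savez('w0.npz',T=T,k=[d['fx'],d['cx'],d['cy']])
p,r,o=pose(); print(p,o['width'],o['contact_force'])
for n,P in dict(axis=(.579,-.0655,.12),knob=(.4335,-.09,.146),pin=(.5105,-.0912,.134),pinend=(.5059,-.0638,.134)).items(): print(n,proj(d,T,P))
E
```

```text
[ 0.4887705  -0.10111369  0.30037444] 0.0006701744916472026 [-0.22808492 -0.83523637 -0.27872646]
axis (np.float64(346.9903597114725), np.float64(268.83027675238003))
knob (np.float64(326.49872565351933), np.float64(135.10924391322897))
pin (np.float64(324.3708111155762), np.float64(211.8903459872443))
pinend (np.float64(351.4381547027176), np.float64(207.52065768024138))
```

View pics/w0.png

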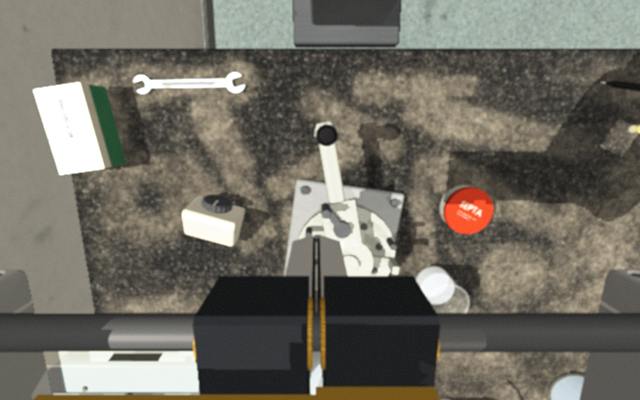

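The wrist picture shows the knob at (326,133) and the pin at about (327,209), both within 3 px of my predictions. Next I descend to the right of the pin.

Request:
drive_tool --motion '[[[1, -2.2, 2, 0, 0, 0, 1], [5, -2.2, 2, 0, 0, 0, 1], [9, -2.2, 2, 0, 0, 0, 1], [13, -2.2, 2, 0, 0, 0, 1], [16, -2.2, 2, 0, 0, 0, 1], [18, -2.2, 2, 0, 0, 0, 1], [18.6, -2.2, 2, 0, 0, 0, 1], [18.6, -2.2, 2, 0, 0, 0, 1]]]'

```text
time: 3.45
ee_pos: [0.5084, -0.1232, 0.1138]
eef_rot: [0.707, 0.0, 0.708, 0.0]
contact_force: [-0.1, 0.5, -0.2]
width: 0.0003
```

```bash
python3 - <<'E'
from h import *
f,d,T=cam('wrist'); cv2.imwrite('pics/w1.png',f[0:350,150:500])
p,r,o=pose(); print(p,o['contact_force'])
for n,P in dict(knob=(.4335,-.09,.146),pin=(.5105,-.0912,.134),pinend=(.5059,-.0638,.134)).items(): print(n,np.array(proj(d,T,P))-[150,0])
E
```

```text
[ 0.50921158 -0.12356574  0.11498074] [-0.36759501  0.3674336   1.17593687]
knob [245.67333199 103.88729105]
pin [229.16373272 269.80410432]
pinend [286.22731518 260.96672995]
```

View pics/w1.png

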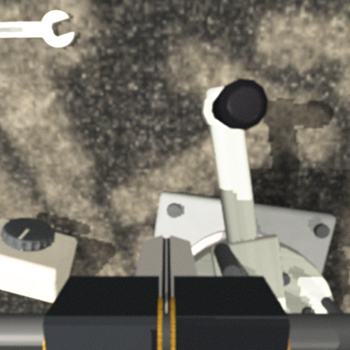

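Request:
drive_tool --motion '[[[0, 0.7, 0, 0, 0, 0, 1], [0, 1.3, 0, 0, 0, 0, 1], [0, 1.9, 0, 0, 0, 0, 1], [0, 2.5, 0, 0, 0, 0, 1], [0, 3.0, 0, 0, 0, 0, 1], [0, 3.5, 0, 0, 0, 0, 1], [0, 4.0, 0, 0, 0, 0, 1], [0, 4.2, 0, 0, 0, 0, 1]]]'

```text
time: 4.3
ee_pos: [0.5089, -0.0808, 0.1144]
eef_rot: [0.707, -0.0, 0.707, 0.0]
contact_force: [-0.9, -2.1, 1.3]
width: 0.0004
```

```bash
python3 - <<'E'
from h import *
f,d,T=cam('wrist'); cv2.imwrite('pics/w2.png',cv2.resize(f[60:300,220:460],None,fx=2,fy=2))
p,r,o=pose(); print(p,o['contact_force'])
for n,P in dict(knob=(.4335,-.09,.146),pin=(.5105,-.0912,.134),pinend=(.5059,-.0638,.134)).items(): print(n,2*(np.array(proj(d,T,P))-[220,60]))
E
```

```text
[ 0.50898152 -0.08065588  0.11436834] [-0.04310499  0.0425397  -0.21418209]
knob [140.04402225  85.49173564]
pin [144.07012104 416.77780919]
pinend [256.79933777 399.20757879]
```

View pics/w2.png

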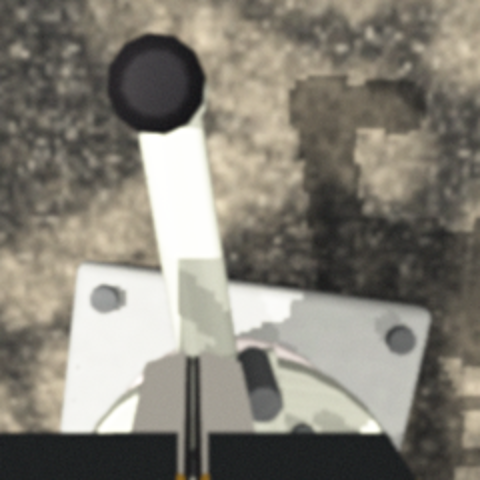

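The lever now lies on the left: its pin is at about (262,400) against an expected (257,399), and the handle has started to follow. I'll push slightly more to be sure, then lift away to the right.

Request:
drive_tool --motion '[[[0, 0.4, 0, 0, 0, 0, 1], [0, 0.8, 0, 0, 0, 0, 1], [0, 1.2, 0, 0, 0, 0, 1], [0, 1.2, 0, 0, 0, 0, 1], [0, 1.2, 0, 0, 0, 0, 1], [0, 0.2, 0, 0, 0, 0, 1], [0, -0.8, 0, 0, 0, 0, 1], [-2, -0.8, 0, 0, 0, 0, 1]]]'

```text
time: 5.15
ee_pos: [0.5069, -0.0897, 0.1319]
eef_rot: [0.705, 0.002, 0.709, 0.0]
contact_force: [-0.3, 0.2, -0.3]
width: 0.0004
```

Request:
drive_tool --motion '[[[-4, 0, -2, 0, 0, 0, 0.8], [-8, 0, -5, 0, 0, 0, 0.5], [-10, 0, -9, 0, 0, 0, 0.5], [-10, 0, -9, 0, 0, 0, 0.5], [-10, 0, -9, 0, 0, 0, 0.5], [-10, 0, -9, 0, 0, 0, 0.5], [-10, 0, -9, 0, 0, 0, 0.5], [-10, 0, -9, 0, 0, 0, 0.5]]]'

```text
time: 5.95
ee_pos: [0.4188, -0.0892, 0.233]
eef_rot: [0.706, 0.0, 0.708, 0.001]
contact_force: [0.2, 0.7, -0.9]
width: 0.0468
```

```bash
python3 - <<'E'
from h import *
f,d,T=cam('wrist'); cv2.imwrite('pics/w3.png',f[60:400,150:500])
p,r,o=pose(); print(p,o['contact_force'],o['width'])
print('knob pred',np.array(proj(d,T,(.4335,-.09,.146)))-[150,60])
g=cv2.cvtColor(f,cv2.COLOR_BGR2GRAY); u,v=map(int,proj(d,T,(.4335,-.086,.146)))
m=(g<60).astype(np.uint8); m[:max(v-35,0)]=0;m[v+35:]=0;m[:,:u-40]=0;m[:,u+40:]=0
n,l,s,c=cv2.connectedComponentsWithStats(m); i=1+s[1:,4].argmax(); print(s[i],c[i],ray(d,T,*c[i],.14))
E
```

```text
[ 0.41884688 -0.08914869  0.23318203] [0.2837649  0.92768379 0.3244655 ] 0.04729225667446716
knob pred [163.12060502 168.97601415]
[325 205  24  30 529] [336.36672968 220.51795841] [ 0.4282476  -0.07131729  0.14      ]
```

View pics/w3.png

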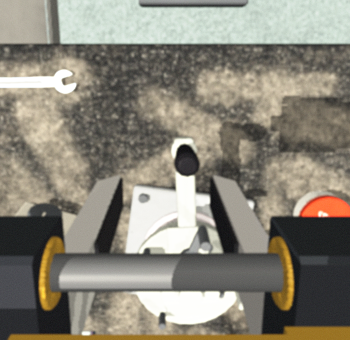

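Request:
drive_tool --motion '[[[3, 1.8, 1, 0, 0, 0, 0.5], [7.5, 1.8, 1, 0, 0, 0, 0.5], [11, 1.8, 1, 0, 0, 0, 0.5], [12.7, 1.8, 1, 0, 0, 0, 0.5], [12.7, 1.8, 1, 0, 0, 0, 0.7], [12.7, 1.8, 1, 0, 0, 0, 1], [12.7, 1.8, 1, 0, 0, 0, 1], [12.7, 1.8, 1, 0, 0, 0, 1]]]' --grip_force 20

```text
time: 6.8
ee_pos: [0.4299, -0.072, 0.1088]
eef_rot: [0.708, -0.001, 0.706, -0.001]
contact_force: [0.3, -0.0, 1.0]
width: 0.0193
```

```bash
python3 - <<'E'
from h import *
p,r,o=pose(); print(p,o['contact_force'],o['width'])
E
```

```text
[ 0.42992796 -0.07198109  0.10882464] [ 0.3124617  -0.02426055  1.03851044] 0.019269322437682437
```

Request:
drive_tool --motion '[[[0, 1.6, 0, 0, 0, 0, 1], [0, 3.1, 0.2, 0, 0, 0, 1], [0, 4.6, 0.6, 0, 0, 0, 1], [0, 6.1, 1.1, 0, 0, 0, 1], [0, 7.5, 1.7, 0, 0, 0, 1], [0, 8.9, 2.5, 0, 0, 0, 1], [0, 10.2, 3.5, 0, 0, 0, 1], [0, 10.6, 3.9, 0, 0, 0, 1]]]'

```text
time: 7.6
ee_pos: [0.468, 0.0354, 0.1087]
eef_rot: [0.707, -0.0, 0.708, 0.0]
contact_force: [-6.7, -0.1, 9.7]
width: 0.0196
```

```bash
python3 - <<'E'
from h import *
p,r,o=pose(); v=p[:2]-[.579,-.0655]; print(p,o['contact_force'],o['width'],np.hypot(*v),np.degrees(np.arctan2(v[1],-v[0])))
f,d,T=cam('top'); cv2.imwrite('pics/top2.png',cv2.resize(f[155:270,305:440],None,fx=5,fy=5,interpolation=cv2.INTER_CUBIC))
E
```

```text
[0.46798952 0.03542047 0.10873366] [-6.72108647 -0.07823991  9.66548187] 0.019616874702407385 0.15002755280481747 42.27421262071615
```

View pics/top2.png

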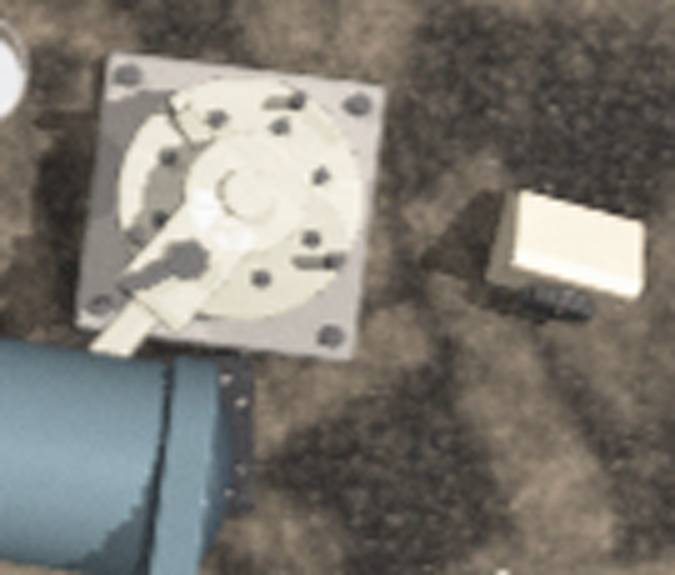

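The pin is on the left of the handle, and the pointer has turned clockwise from about (125,195) to about (180,105). Now the free-wheel swing back to the right.

Request:
drive_tool --motion '[[[0, -1.7, -1.4, 0, 0, 0, 1], [0, -3.8, -2.5, 0, 0, 0, 1], [0, -6, -3.3, 0, 0, 0, 1], [0, -8.3, -3.8, 0, 0, 0, 1], [0, -10.6, -3.9, 0, 0, 0, 1], [0, -12.9, -3.7, 0, 0, 0, 1], [0, -15.2, -3, 0, 0, 0, 1], [0, -17.3, -2.1, 0, 0, 0, 1]]]'

```text
time: 8.45
ee_pos: [0.4489, -0.1385, 0.1088]
eef_rot: [0.709, 0.002, 0.705, 0.0]
contact_force: [-1.7, 34.6, 8.9]
width: 0.0199
```

```bash
python3 - <<'E'
from h import *
p,r,o=pose(); v=p[:2]-[.579,-.0655]; print(p,o['contact_force'],o['width'],np.hypot(*v),np.degrees(np.arctan2(v[1],-v[0])))
E
```

```text
[ 0.44887262 -0.13850409  0.10882916] [-1.67335882 34.63561757  8.87349639] 0.01994619338077826 0.14920701077829948 -29.293308063660746
```

Request:
drive_tool --motion '[[[0, 1.5, -0.7, 0, 0, 0, 1], [0, 3.2, -1.3, 0, 0, 0, 1], [0, 5, -1.7, 0, 0, 0, 1], [0, 6.7, -1.9, 0, 0, 0, 1], [0, 8.3, -1.9, 0, 0, 0, 1], [0, 9.9, -1.7, 0, 0, 0, 1], [0, 11.4, -1.3, 0, 0, 0, 1], [0, 11.4, -1.3, 0, 0, 0, 1]]]'

```text
time: 9.25
ee_pos: [0.4353, -0.0232, 0.109]
eef_rot: [0.709, -0.002, 0.705, 0.0]
contact_force: [3.6, -2.3, 2.4]
width: 0.0199
```

```bash
python3 - <<'E'
from h import *
p,r,o=pose(); v=p[:2]-[.579,-.0655]; print(p,o['contact_force'],o['width'],np.hypot(*v),np.degrees(np.arctan2(v[1],-v[0])))
a=[.579,-.0655]
print([((r.T@(np.array([a[0]-.15*np.cos(t),a[1]+.15*np.sin(t),p[2]])-p))*100).round(1).tolist() for t in np.radians([19,22,25,28,31,34,37,40])])
E
```

```text
[ 0.43527549 -0.0232399   0.10895306] [ 3.62063283 -2.34342962  2.39639578] 0.019873801160249303 0.14980871087765235 16.385205073813854
[[-0.0, 0.7, 0.2], [-0.0, 1.4, 0.5], [-0.0, 2.1, 0.8], [-0.0, 2.8, 1.1], [-0.0, 3.5, 1.5], [-0.0, 4.2, 1.9], [-0.0, 4.8, 2.4], [0.0, 5.4, 2.9]]
```

Request:
drive_tool --motion '[[[0, 0.7, 0.2, 0, 0, 0, 1], [0, 1.4, 0.5, 0, 0, 0, 1], [0, 2.1, 0.8, 0, 0, 0, 1], [0, 2.8, 1.1, 0, 0, 0, 1], [0, 3.5, 1.5, 0, 0, 0, 1], [0, 4.2, 1.9, 0, 0, 0, 1], [0, 4.8, 2.4, 0, 0, 0, 1], [0, 5.4, 2.9, 0, 0, 0, 1]]]'

```text
time: 10.05
ee_pos: [0.4628, 0.0298, 0.1089]
eef_rot: [0.707, -0.001, 0.707, -0.0]
contact_force: [-2.4, -3.1, 8.4]
width: 0.0194
```

```bash
python3 - <<'E'
from h import *
p,r,o=pose(); v=p[:2]-[.579,-.0655]; print(p,o['contact_force'],o['width'],np.hypot(*v),np.degrees(np.arctan2(v[1],-v[0])))
f,d,T=cam('top'); cv2.imwrite('pics/top3.png',cv2.resize(f[155:270,305:400],None,fx=5,fy=5,interpolation=cv2.INTER_CUBIC))
E
```

```text
[0.46283556 0.02975257 0.10886708] [-2.43386305 -3.05654495  8.43469143] 0.019377948188368826 0.15022393069599357 39.35108391365446
```

View pics/top3.png

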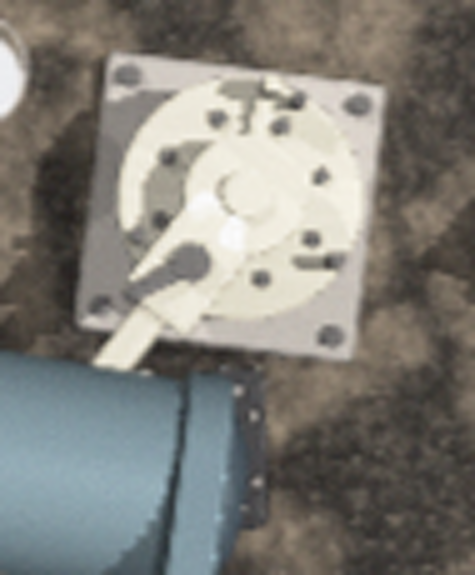

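The pointer is now around (265,90), close to the short post at (297,100). One more swing should do it.

Request:
drive_tool --motion '[[[0, -1.9, -1.4, 0, 0, 0, 1], [0, -4, -2.4, 0, 0, 0, 1], [0, -6.3, -3.1, 0, 0, 0, 1], [0, -8.6, -3.5, 0, 0, 0, 1], [0, -10.9, -3.4, 0, 0, 0, 1], [0, -13.3, -3.1, 0, 0, 0, 1], [0, -15.5, -2.3, 0, 0, 0, 1], [0, -16.7, -1.7, 0, 0, 0, 1]]]'

```text
time: 10.9
ee_pos: [0.448, -0.137, 0.1089]
eef_rot: [0.709, 0.001, 0.705, -0.0]
contact_force: [6.6, 5.9, 5.1]
width: 0.0195
```

```bash
cat > s.py <<'E'
from h import *
p,r,o=pose(); v=p[:2]-[.579,-.0655]; th=np.degrees(np.arctan2(v[1],-v[0])); print(p,o['contact_force'],o['width'],np.hypot(*v),th)
a=[.579,-.0655]
for k in sys.argv[1:]: 
    t=np.radians(th+float(k)); print(k,((r.T@(np.array([a[0]-.15*np.cos(t),a[1]+.15*np.sin(t),p[2]])-p))*100).round(1).tolist())
E
python3 s.py 4 8 12 16 20 24 28 30
```

```text
[ 0.44800676 -0.1370228   0.10894627] [6.61861231 5.85410087 5.14180302] 0.019492848662806428 0.14924724420548052 -28.634707325672206
4 [-0.0, 0.9, -0.5]
8 [-0.0, 1.9, -0.9]
12 [-0.0, 2.9, -1.3]
16 [-0.0, 3.9, -1.5]
20 [-0.0, 4.9, -1.7]
24 [-0.0, 5.9, -1.9]
28 [-0.0, 7.0, -1.9]
30 [-0.0, 7.5, -1.9]
```

Request:
drive_tool --motion '[[[0, 0.9, -0.5, 0, 0, 0, 1], [0, 1.9, -0.9, 0, 0, 0, 1], [0, 2.9, -1.3, 0, 0, 0, 1], [0, 3.9, -1.5, 0, 0, 0, 1], [0, 4.9, -1.7, 0, 0, 0, 1], [0, 5.9, -1.9, 0, 0, 0, 1], [0, 7, -1.9, 0, 0, 0, 1], [0, 7.5, -1.9, 0, 0, 0, 1]]]'

```text
time: 11.7
ee_pos: [0.4292, -0.0635, 0.109]
eef_rot: [0.71, -0.003, 0.704, -0.002]
contact_force: [8.6, -10.7, -1.7]
width: 0.0196
```

```bash
python3 s.py 2 4 6 8 10 12 14 16
```

```text
[ 0.42916121 -0.06347762  0.108972  ] [  8.57192374 -10.70989383  -1.74941808] 0.01960649293290987 0.14985243321502761 0.7732754535114765
2 [-0.0, 0.5, 0.0]
4 [-0.0, 1.0, 0.0]
6 [-0.0, 1.6, 0.1]
8 [-0.0, 2.1, 0.2]
10 [-0.0, 2.6, 0.3]
12 [-0.0, 3.1, 0.4]
14 [-0.0, 3.6, 0.5]
16 [-0.0, 4.1, 0.6]
```

Request:
drive_tool --motion '[[[0, 0.2, 0, 0, 0, 0, 1], [0, 0.4, 0, 0, 0, 0, 1], [0, 0.6, 0, 0, 0, 0, 1], [0, 0.8, 0, 0, 0, 0, 1], [0, 1, 0, 0, 0, 0, 1], [0, 1, 0, 0, 0, 0, 1], [0, 1, 0, 0, 0, 0, 1], [0, 1, 0, 0, 0, 0, 1]]]'

```text
time: 12.5
ee_pos: [0.4294, -0.0544, 0.1089]
eef_rot: [0.71, -0.003, 0.704, -0.002]
contact_force: [9.0, -9.1, -3.4]
width: 0.0197
```

```bash
python3 s.py 2 4 6 8 10; python3 - <<'E'
from h import *
f,d,T=cam('top'); cv2.imwrite('pics/top4.png',cv2.resize(f[160:230,315:395],None,fx=7,fy=7,interpolation=cv2.INTER_CUBIC))
E
```

```text
[ 0.42937595 -0.05442817  0.10894983] [ 9.02963348 -9.1171828  -3.38568767] 0.019674784915521656 0.15003313557052061 4.232039620161893
2 [-0.0, 0.5, 0.1]
4 [-0.0, 1.0, 0.1]
6 [-0.0, 1.6, 0.2]
8 [-0.0, 2.1, 0.3]
10 [-0.0, 2.6, 0.4]
```

View pics/top4.png

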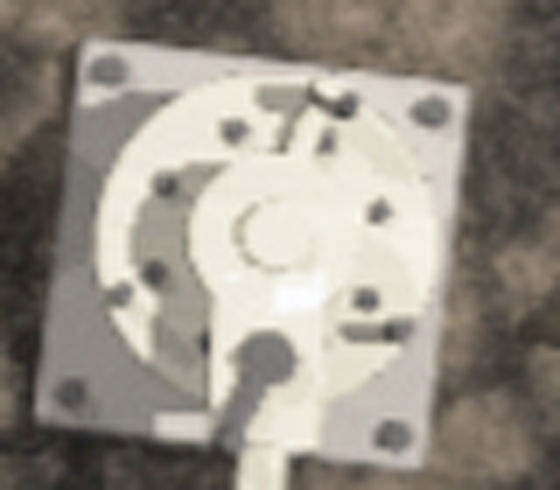

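The pointer tip is near (325,100), right beside the post at (345,103), but the handle still gives. I'll keep pushing slowly until it stalls.

Request:
drive_tool --motion '[[[0, 0.2, 0, 0, 0, 0, 1], [0, 0.5, 0.1, 0, 0, 0, 1], [0, 0.8, 0.1, 0, 0, 0, 1], [0, 1.1, 0.1, 0, 0, 0, 1], [0, 1.4, 0.2, 0, 0, 0, 1], [0, 1.6, 0.2, 0, 0, 0, 1], [0, 1.6, 0.2, 0, 0, 0, 1], [0, 1.6, 0.2, 0, 0, 0, 1]]]'

```text
time: 13.35
ee_pos: [0.4312, -0.0385, 0.1089]
eef_rot: [0.71, -0.003, 0.704, -0.002]
contact_force: [8.0, -9.9, -3.3]
width: 0.0195
```

```bash
python3 s.py 2 4 6 8 10
```

```text
[ 0.43119375 -0.03845504  0.10888344] [ 7.96012391 -9.89771905 -3.27272619] 0.019506836968625818 0.15026016073536894 10.369034122536874
2 [-0.0, 0.5, 0.1]
4 [-0.0, 1.0, 0.3]
6 [-0.0, 1.5, 0.4]
8 [-0.0, 2.0, 0.5]
10 [-0.0, 2.5, 0.7]
```

Request:
drive_tool --motion '[[[0, 0.3, 0.1, 0, 0, 0, 1], [0, 0.7, 0.2, 0, 0, 0, 1], [0, 1, 0.3, 0, 0, 0, 1], [0, 1.5, 0.4, 0, 0, 0, 1], [0, 2, 0.5, 0, 0, 0, 1], [0, 2, 0.5, 0, 0, 0, 1], [0, 2, 0.5, 0, 0, 0, 1], [0, 2, 0.5, 0, 0, 0, 1]]]'

```text
time: 14.15
ee_pos: [0.4364, -0.0172, 0.1088]
eef_rot: [0.71, -0.002, 0.704, -0.001]
contact_force: [10.0, -4.9, -2.3]
width: 0.0197
```

```bash
python3 s.py 2 4 6 8 10
```

```text
[ 0.43643789 -0.01723942  0.10884605] [ 9.98117543 -4.90387146 -2.31480863] 0.019661438907860717 0.15050926432819725 18.70215307720239
2 [-0.0, 0.5, 0.2]
4 [-0.0, 1.0, 0.4]
6 [-0.0, 1.4, 0.6]
8 [-0.0, 1.9, 0.9]
10 [-0.0, 2.4, 1.1]
```

Request:
drive_tool --motion '[[[0, 0.3, 0.1, 0, 0, 0, 1], [0, 0.7, 0.3, 0, 0, 0, 1], [0, 1, 0.4, 0, 0, 0, 1], [0, 1.4, 0.6, 0, 0, 0, 1], [0, 1.9, 0.9, 0, 0, 0, 1], [0, 1.9, 0.9, 0, 0, 0, 1], [0, 1.9, 0.9, 0, 0, 0, 1], [0, 1.9, 0.9, 0, 0, 0, 1]]]'

```text
time: 14.95
ee_pos: [0.4452, 0.0026, 0.1091]
eef_rot: [0.71, -0.001, 0.704, -0.001]
contact_force: [7.7, -2.9, 0.6]
width: 0.0198
```

```bash
python3 s.py 2 4 6 8 10 12 14; python3 - <<'E'
from h import *
f,d,T=cam('top'); cv2.imwrite('pics/top5.png',cv2.resize(f[160:230,315:395],None,fx=7,fy=7,interpolation=cv2.INTER_CUBIC))
E
```

```text
[0.44521208 0.00263801 0.10906123] [ 7.72782534 -2.91198886  0.62040622] 0.01978518985480077 0.15013991659694104 26.989682867712496
2 [0.0, 0.5, 0.3]
4 [0.0, 0.9, 0.5]
6 [0.0, 1.4, 0.8]
8 [0.0, 1.8, 1.1]
10 [0.0, 2.2, 1.4]
12 [0.0, 2.6, 1.7]
14 [0.0, 3.0, 2.1]
```

View pics/top5.png

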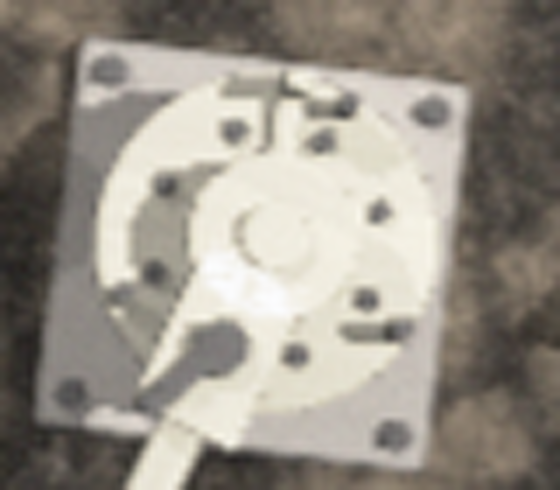

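```bash
python3 - <<'E'
from h import *
f,d,T=cam('top')
specs=[('top1',305,155,5),('top2',305,155,5),('top3',305,155,5),('top4',315,160,7),('top5',315,160,7)]
# angle clockwise from world direction: 0 = +y(left); back=+x is 90
for rad,z in((.058,.1),(.05,.076)):
  print('r',rad,'angles',list(range(-30,150,6)))
  for n,x0,y0,s in specs:
    g=cv2.imread(f'pics/{n}.png',0); row=[]
    for a in range(-30,150,6):
        t=np.radians(a); u,v=proj(d,T,(.579+rad*np.sin(t),-.0655+rad*np.cos(t),z))
        X=int((u+.5-x0)*s-.5);Y=int((v+.5-y0)*s-.5); row.append(int(g[Y-2:Y+3,X-2:X+3].mean()))
    print(n,*row)
E
```

```text
r 0.058 angles [-30, -24, -18, -12, -6, 0, 6, 12, 18, 24, 30, 36, 42, 48, 54, 60, 66, 72, 78, 84, 90, 96, 102, 108, 114, 120, 126, 132, 138, 144]
top1 228 207 115 229 234 222 182 234 231 235 230 231 230 229 230 233 230 230 228 218 216 218 224 211 188 151 217 201 213 214
top2 231 127 117 195 237 234 232 234 233 236 231 231 232 130 224 231 231 229 228 218 215 220 225 213 189 152 219 205 216 216
top3 196 132 117 229 235 233 232 234 232 236 229 232 230 230 230 232 231 230 204 181 181 179 228 224 189 153 218 202 215 217
top4 228 211 113 228 235 232 231 234 233 236 231 232 231 230 232 233 232 230 229 222 220 226 209 235 216 150 217 202 215 214
top5 149 149 114 227 236 232 231 234 233 235 230 232 229 230 231 233 232 193 161 180 181 213 230 209 190 153 219 202 215 217
r 0.05 angles [-30, -24, -18, -12, -6, 0, 6, 12, 18, 24, 30, 36, 42, 48, 54, 60, 66, 72, 78, 84, 90, 96, 102, 108, 114, 120, 126, 132, 138, 144]
top1 218 225 216 212 176 168 196 226 197 235 220 225 231 228 228 229 231 226 233 233 232 233 210 151 184 220 229 226 227 227
top2 229 201 146 158 165 187 188 208 212 236 220 226 232 162 210 219 229 228 232 233 233 233 211 152 185 221 229 227 228 228
top3 230 151 148 156 188 188 187 187 213 234 219 227 232 229 229 230 232 228 234 222 187 148 224 205 167 210 221 220 219 220
top4 187 224 222 212 190 188 184 212 213 237 215 225 233 229 230 230 232 230 233 231 155 157 141 225 222 212 220 221 219 219
top5 137 146 151 204 187 189 183 186 213 236 214 224 232 229 230 230 233 230 236 236 161 219 234 131 180 214 221 221 219 219
```

Request:
drive_tool --motion '[[[0, 0.5, 0.3, 0, 0, 0, 1], [0, 0.9, 0.5, 0, 0, 0, 1], [0, 1.4, 0.8, 0, 0, 0, 1], [0, 1.8, 1.1, 0, 0, 0, 1], [0, 2.2, 1.4, 0, 0, 0, 1], [0, 2.6, 1.7, 0, 0, 0, 1], [0, 2.9, 2, 0, 0, 0, 1], [0, 2.9, 2, 0, 0, 0, 1]]]'

```text
time: 15.85
ee_pos: [0.464, 0.0313, 0.109]
eef_rot: [0.709, -0.002, 0.706, -0.001]
contact_force: [3.1, -4.7, 4.6]
width: 0.0197
```

```bash
cat > prof.py <<'E'
from h import *
f,d,T=cam('top'); n=sys.argv[1]; cv2.imwrite(f'pics/{n}_full.png',f)
F=cv2.resize(f[155:270,305:440],None,fx=5,fy=5,interpolation=cv2.INTER_CUBIC); cv2.imwrite(f'pics/{n}.png',F)
specs=[('top2',305,155,5),('top3',305,155,5),('top4',315,160,7),('top5',315,160,7),(n,305,155,5)]
A=list(range(66,132,3))
for rad,z in((.058,.1),(.054,.076),(.045,.076)):
  print('r',rad,*A)
  for m,x0,y0,s in specs:
    g=cv2.imread(f'pics/{m}.png',0); row=[]
    for a in A:
        t=np.radians(a); u,v=proj(d,T,(.579+rad*np.sin(t),-.0655+rad*np.cos(t),z))
        X=int((u+.5-x0)*s-.5);Y=int((v+.5-y0)*s-.5); row.append(int(g[Y-1:Y+2,X-1:X+2].mean()))
    print(m,*row)
E
python3 s.py; python3 prof.py t6
```

```text
[0.46399311 0.0312794  0.10898977] [ 3.1255523  -4.68539831  4.57882136] 0.019699698561265976 0.15030913772162457 40.080934416619876
r 0.058 66 69 72 75 78 81 84 87 90 93 96 99 102 105 108 111 114 117 120 123 126 129
top2 231 233 229 231 229 223 218 216 215 215 221 224 226 222 213 209 188 148 151 197 220 213
top3 231 234 230 232 206 181 181 182 181 179 181 166 228 238 226 206 187 149 151 197 219 211
top4 232 233 230 233 230 224 223 221 221 220 228 231 210 202 236 233 217 147 150 197 217 207
top5 232 228 192 164 161 175 180 185 182 144 216 239 229 218 209 213 190 147 152 199 219 208
t6 232 233 230 232 234 206 184 182 180 181 187 211 185 231 239 208 179 146 150 198 218 213
r 0.054 66 69 72 75 78 81 84 87 90 93 96 99 102 105 108 111 114 117 120 123 126 129
top2 231 232 233 232 232 234 235 234 234 234 234 233 233 200 169 164 148 93 82 164 220 220
top3 232 232 232 232 218 184 159 153 157 156 152 139 113 122 141 142 124 80 78 164 220 220
top4 232 233 233 233 233 237 219 166 153 154 154 154 153 132 120 115 111 83 73 168 221 221
top5 232 232 232 228 213 193 185 178 161 145 146 158 170 164 142 146 130 85 78 169 220 220
t6 232 231 232 233 232 209 176 158 156 155 158 157 136 126 107 124 120 79 74 164 221 221
r 0.045 66 69 72 75 78 81 84 87 90 93 96 99 102 105 108 111 114 117 120 123 126 129
top2 181 146 128 126 147 203 230 231 231 231 231 233 230 231 234 227 199 152 151 191 226 232
top3 207 155 126 126 146 204 231 236 207 160 156 201 230 236 237 222 186 143 144 179 214 220
top4 210 152 120 129 147 207 231 231 231 237 208 164 175 220 233 233 213 155 147 180 223 227
top5 208 151 120 129 147 207 230 202 140 184 229 236 231 222 220 215 173 134 142 175 214 218
t6 206 155 127 127 145 203 230 232 236 203 163 157 207 231 237 233 201 142 143 179 215 221
```

The pointer's shadow angle has risen again, from 90° to 98°, against 100.5° at its furthest point near the post. I'll release and check before deciding on more.

Request:
drive_tool --motion '[[[0, 0, 0, 0, 0, 0, 0.9], [0, 0, 0, 0, 0, 0, 0.7], [0, 0, 0, 0, 0, 0, 0.6], [0, 0, 0, 0, 0, 0, 0.5], [-2, 0, 0, 0, 0, 0, 0.5], [-5, 0, 0, 0, 0, 0, 0.5], [-8, 0, 0, 0, 0, 0, 0.5], [-8, 0, 0, 0, 0, 0, 0.5]]]'

```text
time: 16.7
ee_pos: [0.4648, 0.0315, 0.1911]
eef_rot: [0.709, -0.0, 0.705, -0.0]
contact_force: [-0.4, -1.4, 0.3]
width: 0.047
```

```bash
python3 s.py; python3 prof.py t7|grep -E '^(r|top4|t6|t7)'
```

```text
[0.46484234 0.03154143 0.19110071] [-0.35287192 -1.44358211  0.28095279] 0.04699838722951202 0.14982993822023807 40.36670002932099
r 0.058 66 69 72 75 78 81 84 87 90 93 96 99 102 105 108 111 114 117 120 123 126 129
top4 232 233 230 233 230 224 223 221 221 220 228 231 210 202 236 233 217 147 150 197 217 207
t7 231 233 230 231 234 204 183 182 181 181 185 209 184 230 240 208 177 147 150 199 220 212
r 0.054 66 69 72 75 78 81 84 87 90 93 96 99 102 105 108 111 114 117 120 123 126 129
top4 232 233 233 233 233 237 219 166 153 154 154 154 153 132 120 115 111 83 73 168 221 221
t7 232 232 233 234 232 211 177 157 154 153 155 158 133 124 109 126 120 79 76 166 219 221
r 0.045 66 69 72 75 78 81 84 87 90 93 96 99 102 105 108 111 114 117 120 123 126 129
top4 210 152 120 129 147 207 231 231 231 237 208 164 175 220 233 233 213 155 147 180 223 227
t7 206 155 127 127 147 204 231 233 236 205 163 158 207 230 237 234 204 143 141 180 214 221
```

Request:
drive_tool --motion '[[[-3, 0, 0, 0, 0, 0, 0.5], [-6, -1, 2, 0, 0, 0, 0.5], [-6, -3, 6, 0, 0, 0, 0.5], [-6, -5, 10, 0, 0, 0, 0.5], [-6, -7, 14, 0, 0, 0, 0.5], [-6, -9, 18, 0, 0, 0, 0.5], [-6, -10, 21.5, 0, 0, 0, 0.5], [-6, -10, 21.5, 0, 0, 0, 0.5]]]'

```text
time: 17.55
ee_pos: [0.6789, -0.0696, 0.2423]
eef_rot: [0.705, 0.001, 0.709, 0.0]
contact_force: [-0.3, 0.2, -0.6]
width: 0.0467
```

```bash
python3 s.py; python3 - <<'E'
from h import *
f,d,T=cam('wrist'); cv2.imwrite('pics/w8.png',f)
u,v=map(int,proj(d,T,(.63,-.08,.09))); print(u,v,'axis',proj(d,T,(.579,-.0655,.09)))
x0,y0=max(u-75,0),max(v-65,0); a=cv2.resize(f[y0:v+65,x0:u+75],(600,520),interpolation=cv2.INTER_CUBIC)
cv2.imwrite('pics/w8c.png',a); print(x0,y0,f[y0:v+65,x0:u+75].shape)
E
```

```text
[ 0.67886073 -0.0695773   0.2422653 ] [-0.28931681  0.15423858 -0.56279254] 0.046712670887798714 0.09994393133891419 -177.66191787141648
303 143 axis (np.float64(318.69496138624635), np.float64(85.48590328117193))
228 78 (130, 150, 3)
```

View pics/w8c.png

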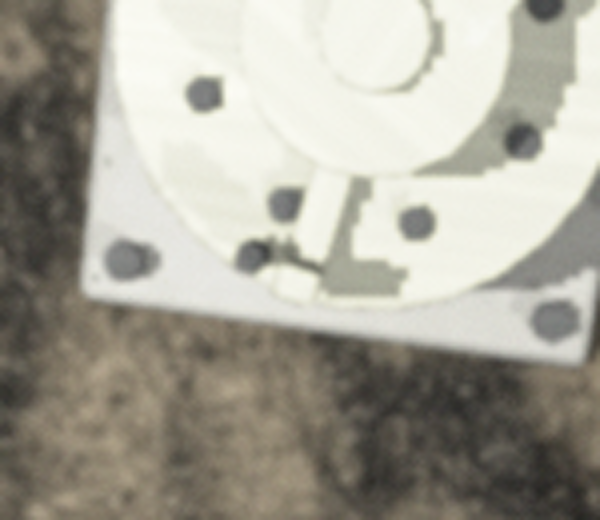

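From behind the lid, the pointer arm is at (313,255) and the post at (252,255), with a gap of about 5 mm. That is roughly 3–5° short of the stop. It is within tolerance, but I'll re-grip and use the remaining ~3° of handle travel.

Request:
drive_tool --motion '[[[0, 1, -2, 0, 0, 0, 0.5], [0, 3, -6, 0, 0, 0, 0.5], [0, 5, -10, 0, 0, 0, 0.5], [0, 7, -14, 0, 0, 0, 0.5], [0, 9, -18, 0, 0, 0, 0.5], [0, 10, -21.5, 0, 0, 0, 0.5], [0, 10, -21.5, 0, 0, 0, 0.5], [0, 10, -21.5, 0, 0, 0, 0.5]]]'

```text
time: 18.4
ee_pos: [0.4614, 0.0323, 0.2467]
eef_rot: [0.707, -0.0, 0.707, 0.0]
contact_force: [-0.3, -0.2, 0.3]
width: 0.0471
```

```bash
python3 - <<'E'
from h import *
p,r,o=pose(); print(p,(r.T@(np.array([.4643,.0311,.109])-p)*100).round(2))
E
```

```text
[0.46144019 0.03227547 0.24672822] [13.77 -0.12  0.29]
```

Request:
drive_tool --motion '[[[4, -0.1, 0.3, 0, 0, 0, 0.5], [8, -0.1, 0.3, 0, 0, 0, 0.5], [11.5, -0.1, 0.3, 0, 0, 0, 0.5], [13.7, -0.1, 0.3, 0, 0, 0, 0.5], [13.7, -0.1, 0.3, 0, 0, 0, 1], [13.7, -0.1, 0.3, 0, 0, 0, 1], [13.7, -0.1, 0.3, 0, 0, 0, 1], [13.7, -0.1, 0.3, 0, 0, 0, 1]]]'

```text
time: 19.2
ee_pos: [0.4673, 0.0301, 0.1121]
eef_rot: [0.708, -0.001, 0.706, -0.001]
contact_force: [1.0, -1.4, 0.4]
width: 0.0192
```

Request:
drive_tool --motion '[[[0, 0.2, 0.1, 0, 0, 0, 1], [0, 0.3, 0.3, 0, 0, 0, 1], [0, 0.5, 0.4, 0, 0, 0, 1], [0, 0.6, 0.5, 0, 0, 0, 1], [0, 0.7, 0.6, 0, 0, 0, 1], [0, 0.8, 0.7, 0, 0, 0, 1], [0, 0.8, 0.7, 0, 0, 0, 1], [0, 0.8, 0.7, 0, 0, 0, 1]]]'

```text
time: 20.0
ee_pos: [0.4742, 0.038, 0.112]
eef_rot: [0.708, -0.001, 0.706, -0.001]
contact_force: [-0.7, -5.1, 7.3]
width: 0.0197
```

```bash
python3 s.py; python3 prof.py t9|grep -E '^(r|top4|t7|t9)'
```

```text
[0.47416652 0.03800869 0.11198594] [-0.74313464 -5.06043587  7.27808844] 0.01969312704368847 0.14732313555795615 44.63567673634237
r 0.058 66 69 72 75 78 81 84 87 90 93 96 99 102 105 108 111 114 117 120 123 126 129
top4 232 233 230 233 230 224 223 221 221 220 228 231 210 202 236 233 217 147 150 197 217 207
t9 231 232 229 232 231 222 222 222 222 220 224 230 211 196 237 234 217 147 147 198 219 211
r 0.054 66 69 72 75 78 81 84 87 90 93 96 99 102 105 108 111 114 117 120 123 126 129
top4 232 233 233 233 233 237 219 166 153 154 154 154 153 132 120 115 111 83 73 168 221 221
t9 231 232 233 234 233 235 221 166 154 153 154 155 153 135 115 121 115 80 76 165 219 221
r 0.045 66 69 72 75 78 81 84 87 90 93 96 99 102 105 108 111 114 117 120 123 126 129
top4 210 152 120 129 147 207 231 231 231 237 208 164 175 220 233 233 213 155 147 180 223 227
t9 207 154 125 127 146 201 231 232 231 235 210 161 176 219 234 234 220 157 140 182 223 226
```

The profile now matches the earlier furthest position exactly, which fits the pointer being against the stop. Release and lift away.

Request:
drive_tool --motion '[[[0, 0, 0, 0, 0, 0, 0.9], [0, 0, 0, 0, 0, 0, 0.7], [0, 0, 0, 0, 0, 0, 0.6], [0, 0, 0, 0, 0, 0, 0.5], [-2, 0, 0, 0, 0, 0, 0.5], [-5, 0, 0, 0, 0, 0, 0.5], [-9, 0, 0, 0, 0, 0, 0.5], [-9, 0, 0, 0, 0, 0, 0.5]]]'

```text
time: 20.85
ee_pos: [0.476, 0.0385, 0.2058]
eef_rot: [0.711, -0.0, 0.704, -0.0]
contact_force: [-0.3, 0.5, 0.4]
width: 0.0468
```

Request:
drive_tool --motion '[[[-3, 0, 0, 0, 0, 0, 0.5], [-6, 0, 0, 0, 0, 0, 0.5], [-6, 1, -3, 0, 0, 0, 0.5], [-6, 1, -5, 0, 0, 0, 0.5], [-6, 1, -5, 0, 0, 0, 0.5], [-6, 1, -5, 0, 0, 0, 0.5], [-6, 1, -5, 0, 0, 0, 0.5], [-6, 1, -5, 0, 0, 0, 0.5]]]'

```text
time: 21.65
ee_pos: [0.4232, 0.0486, 0.2599]
eef_rot: [0.707, 0.0, 0.707, -0.0]
contact_force: [-0.4, -0.2, -1.5]
width: 0.0469
```

```bash
python3 s.py; python3 prof.py t10|grep -E '^(r|top4|t9|t10)'; python3 - <<'E'
from h import *
# lever pin: dark pixels near expected left/right pin places at handle angle th
f,d,T=cam('top'); g=cv2.cvtColor(f,cv2.COLOR_BGR2GRAY)
for th in (42,44):
  for nm,s in (('left',1),('mid',0),('right',-1)):
    a=np.radians(th); b=np.radians(th+25.8*s)
    P=(.579-.043*np.cos(a)-.026*np.cos(b),-.0655+.043*np.sin(a)+.026*np.sin(b),.115); u,v=proj(d,T,P); print(th,nm,g[int(v),int(u)])
E
```

```text
[0.42324415 0.04855049 0.25991666] [-0.38749969 -0.23179692 -1.46873486] 0.046938583434584145 0.19304766124634382 36.213039729636364
r 0.058 66 69 72 75 78 81 84 87 90 93 96 99 102 105 108 111 114 117 120 123 126 129
top4 232 233 230 233 230 224 223 221 221 220 228 231 210 202 236 233 217 147 150 197 217 207
t10 232 234 228 232 230 223 220 223 221 220 224 228 210 196 237 233 217 147 148 198 221 213
r 0.054 66 69 72 75 78 81 84 87 90 93 96 99 102 105 108 111 114 117 120 123 126 129
top4 232 233 233 233 233 237 219 166 153 154 154 154 153 132 120 115 111 83 73 168 221 221
t10 231 232 232 233 233 236 219 166 155 155 155 156 152 135 115 119 114 80 78 165 219 221
r 0.045 66 69 72 75 78 81 84 87 90 93 96 99 102 105 108 111 114 117 120 123 126 129
top4 210 152 120 129 147 207 231 231 231 237 208 164 175 220 233 233 213 155 147 180 223 227
t10 208 155 126 128 147 204 230 232 231 235 211 163 175 217 233 233 218 156 139 184 223 226
42 left 126
42 mid 220
42 right 234
44 left 124
44 mid 221
44 right 233
```

The pointer stayed home after release, the lever is still on the left, and the gripper is clear.

```bash
python3 -c "
from h import *
print(job.hand_in())"
```

```text
the job is handed in; nothing more can be done
None
```

I flipped the direction lever to tighten, turned the screw clockwise to its stop with swings of the handle by its knob, then let go and handed the job in at about 22 s. The hand-in gave no verdict.

- **Lever:** the last check found the pin on the left of the handle and nothing at the middle or right positions.
- **Screw:** the pointer matches its furthest position beside the shorter post and did not move after release. I judged "home" from image brightness around the lid, because my picture views were used up. I did not see contact with the post directly in that last state.
- **Disagreement:** part-way through the third clockwise swing the pointer went back about 10° while the handle kept going. I think the ratchet slipped a tooth at the stop. The rest of that swing and a short final push brought it back, but I did not confirm the cause.
- **Surroundings:** the arm was clear of everything at the end and never worked near the beaker, tin or timer. I did not re-measure their positions.

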